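Lock a hasp with a curved pin

TASK

Shut the flap of the hasp down over its staple, then take the curved locking pin by its block and swing it round its own bend through the eye of the staple, until the pin's collar comes up against the eye. Press it home there with a short push of about 10 N, never putting 15 N on the hasp with it, let go and leave the pin lying level in the eye with the flap shut; leave the other things on the bench alone.

Things in the scene. Friction and masses are not known exactly. Their poses are not given: they have to be found in the camera images.
- hasp: Steel hasp screwed to the bench. Base plate x -42 to +102, y -20 to +20 mm, 5 mm thick. Origin on the bench surface below the nominal eye centre, z up. Hinge axis of the flap along y, at x = +75 mm, 7 mm up. The pin enters the eye from the -y side with its block on that side and its bend towards -x; when home its axes are parallel to the hasp's.
- eye (a point): Nominal centre of the staple's eye, 20 mm above the hasp's origin; axes as the hasp. The staple is an upright ring of 7 mm bar (3.5 mm each side of its centre in y), hole 13 mm wide, top at 34 mm, hole axis along y. It is set crookedly: its true centre is up to 3 mm off this point in x and up to 5 mm in y, either way; not measured, to be found by feel. Rigid.
- flap (a joint): Hinge of the flap, rad: 0 = shut flat, grows as its free end rises. Starts 0.5 to 0.9, stays where left (friction 0.11 N m). Steel strap 30 mm wide, 3 mm thick, running from the hinge towards hasp -x, with a 19 mm slot that fits over the staple. Shut, its upper face is 8 mm above the bench; from hasp x = +20 to +68 mm it is plain strap to press on from above.
- flap_end (a point): Middle of the upper face of the flap's free end, 105 mm from the hinge axis.
- pin: Loose curved steel pin, about 0.37 kg, standing on its block. Origin on the underside, below the front of the collar, where the bend begins; z up. Block to grip: centre x 0, y -45 mm, 20 mm thick (x), 40 long (y), 44 high. Bar 10 mm thick, axis 20 mm up, runs along +y, then bends towards -x in a level arc of 70 deg, radius 50 mm about x -50, y 0; last 13 deg taper.
- collar: Round collar on the pin's bar, part of the pin, 20 mm wide, 5 mm thick. Origin at the centre of its front face (pin x 0, y 0, z 20 mm), axes as the pin. Too big for the eye: when home its front meets the eye's -y face, 3.5 mm before the eye's true centre. Turning the pin counterclockwise seen from above about the centre of its bend drives the nose forward.
- pin_tip (a point): End of the bar's axis in the pin's nose (pin x -32.9, y 47.0, z 20 mm; the rounded nose, 5.4 mm thick, goes 2.7 mm further).
- bearing: Bystander: steel ball bearing, 52 mm across, 15 mm high, lying flat; origin at the centre of its underside.
- spark_plug: Bystander: spark plug lying on the bench, 66 x 21 x 18 mm; origin under its middle.
- pickup_magnet: Bystander: white round pickup magnet 44 mm across with an upright stem, 65 mm high; origin at the centre of its underside.

How it is judged:
By the outcome, as a careful person would: the job done as asked, in the order asked, and still so for the second after the job is handed in, with the robot touching nothing.
It also fails if it takes over 72 s, if anything falls off the work surface, if the arm or the gripper's body presses on something with over 40 N, if the wrist force passes 120 N, or if a joint passes its speed limit or range.

ROBOT

A 6-joint arm with a two-finger parallel gripper is mounted at the origin on a cart in front of the work surface, level with it; the furniture and walls round the work are solid. World frame = base frame: x ahead of the robot, y to its left, z up, the work surface at z = 0. Lengths are in m, angles in rad, forces in N, time in s.
With the tool pointing down it reaches from about 0.225 to 0.725 m from the base axis. Payload 3.1 kg.
Tool frame: the origin (TCP) lies between the finger pads; the fingertips stand 14 mm ahead of it and the grasp point (between the pads) lies 5 mm behind it; z points along the fingers, y is the line along which they close (so a half turn about z gives the same grasp; the last joint's range is limited). The gripper opens to 85 mm and grips with 20 to 120 N. Pads are 22 mm wide; open, the fingers measure 114 mm over their backs; the gripper's body (76 mm by 85 mm) begins 54 mm behind the grasp point. The pads swing forward as they close: fully open they stand 13 mm farther back than shut.
Start: joints at [-1.466, 0.048, 0.099, 1.622, 0, 1.443], TCP at [0.121, -0.511, 0.245] pointing down, gripper open.
Joint ranges: [-2.91, 2.91], [-0.99, 1.94], [-1.21, 1.42], [-2.12, 2.29], [-1.49, 1.47], [-3.14, 3.14]. Speed limits (rad/s): [2.79, 2.79, 3.14, 3.14, 3.14, 3.14].

INTERFACE

Orientations are given as a 3x3 rotation matrix whose columns are the frame's x, y, z axes.
In Python, from workcell import status, snapshot, calibration, ctrl gives the robot as it stands. The module is installed in compiled form; this text tells all that it offers.
- The arm moves only by the tool send_rows, never from a script. Its argument "commands" is a list of rows, each a list of 6 numbers: the shift along the tool's x, y, z normalised to -1 to 1, where 1 is 100 mm, then the turn, a rotation vector about the tool's x, y, z normalised to -1 to 1, where 1 is 180 degrees. A call has 1 to 5 rows; each row is the pose to reach, as a shift and turn from the pose commanded when the call began, along the tool's axes at that moment, turning the shorter way round; what a row does not reach only later rows make up. A row lasts 1/12 s, in which the tool goes at most 41.7 mm and 7.16 degrees, less where a joint would pass 70% of its speed; a pose out of reach is approached as far as the arm can. A call with a number of a shift or a turn outside -1 to 1 is refused whole. A call with a gripper value outside its range is refused whole. "gripper" is the opening, from 0 (shut) to 1 (fully open), set as the call begins (left out, the last holds). The fingers move at their own pace and stop on an object; "grip_force" is the grip in N (left out, the last holds). Time passes only in rows, so rows that repeat a pose let the fingers close. It gives the time, the measured TCP pose, the force, the opening and the grip force at its end, in the units of the state.
- status.get_state(): the state, without advancing time (a new reading comes with each control period).
- snapshot(name): name is "side" or "top"; returns (picture, depth): 400x640x3 uint8, red, green, blue; 400x640 float32, m along the optical axis (not along the pixel's ray), 0 where there is no reading.
- calibration(name): a dict with "fx", "fy", "cx", "cy" (pixels), "R" (3x3) and "t" (3): a world point X has camera coordinates R X + t. Camera axes: x right, y down, z forward; pixel columns grow to the right and rows downward; lengths in m; the calibration is good to about 2 mm. A picture is of the moment at which its call begins. calibration takes no time and is no camera call.
- ctrl.finish_job(): hands the job in; it is judged then, once.
The state is a dict: "t": time; "joints": joint angles; "dq": joint speeds; "tau": joint torques, N m; "ee_pos": TCP position; "tool_rot": TCP orientation; "contact_force": force on the tool from outside, world axes, zero at the start; "torque": the same for the moment, N m; "finger_gap": finger opening in m; "grip_force": force on a finger pad.
Only numpy, scipy, OpenCV 4.12 (cv2) and the standard library are available. Lean on these libraries where they do the work, as an engineer would, in place of code of your own. Each camera call takes 0.05 s, during which the arm holds its last target. There are 200 camera calls.

## Working session

There is one attempt and no reset: what is moved stays moved. The work goes in short steps, Python scripts to look and compute and a tool call to move; the robot and the scene stay as the last step left them, time stands still between calls to the robot, and variables do not carry over. Pictures are saved under pics/ and viewed, at most 10 in all, crops included, and the job is handed in when it is done.

Besides the shell and the picture viewer there is one more tool, called after ">>>" as name(argument=value, ...) on one line, values as JSON. send_rows: Moves the arm, as the interface text tells. Scaled input: -1 to 1 covers 100 mm each way for a shift and 180 degrees each way for a turn. Its arguments: {"type":"object","properties":{"commands":{"type":"array"},"gripper":{"type":"number"},"grip_force":{"type":"number"}},"required":["commands"]}

```bash
mkdir -p pics; ls
python3 - <<'E'
from workcell import status,snapshot,calibration
import cv2,numpy as np
for n in("top","side"):
    p,d=snapshot(n); cv2.imwrite(f"pics/{n}0.png",p[:,:,::-1]); np.savez(f"{n}0.npz",p=p,d=d)
    c=calibration(n); print(n,{k:np.round(v,4).tolist() for k,v in c.items()})
s=status.get_state();print(s)
E
```

```text
pics
top {'fx': 519.5523, 'fy': 519.5523, 'cx': 331.4916, 'cy': 193.0939, 'R': [[-0.0007, -1.0, -0.0028], [-0.9914, 0.0011, -0.1311], [0.1311, 0.0027, -0.9914]], 't': [0.0459, 0.6258, 1.1949]}
side {'fx': 374.881, 'fy': 374.881, 'cx': 323.3345, 'cy': 197.5139, 'R': [[0.991, -0.1317, -0.0227], [-0.1055, -0.6663, -0.7382], [0.0821, 0.734, -0.6742]], 't': [-0.6263, 0.1191, 0.7932]}
{'t': 0.1, 'joints': array([-1.46583846e+00,  4.86763073e-02,  9.77519295e-02,  1.62199644e+00,
       -7.82781647e-06,  1.44300540e+00]), 'dq': array([-0.00056462, -0.00395622,  0.00475436, -0.00151202, -0.0020108 ,
       -0.00071248]), 'tau': array([ 2.79881089e-03, -3.39850760e+01,  3.20936000e+01,  1.58605952e-02,
       -1.00330712e-04,  4.08484595e-06]), 'ee_pos': array([ 0.1210279 , -0.51032407,  0.24423308]), 'tool_rot': array([[ 9.73036082e-01,  2.30652837e-01, -2.30357409e-04],
       [ 2.30652802e-01, -9.73033825e-01,  2.11197784e-03],
       [ 2.62988130e-04, -2.10816323e-03, -9.99997743e-01]]), 'contact_force': array([-0.71849416,  0.71595808, -0.70281383]), 'torque': array([ 0.02126614,  0.01223424, -0.02330725]), 'grip_force': 0.0, 'finger_gap': 0.08507972125022598}
```

View pics/top0.png

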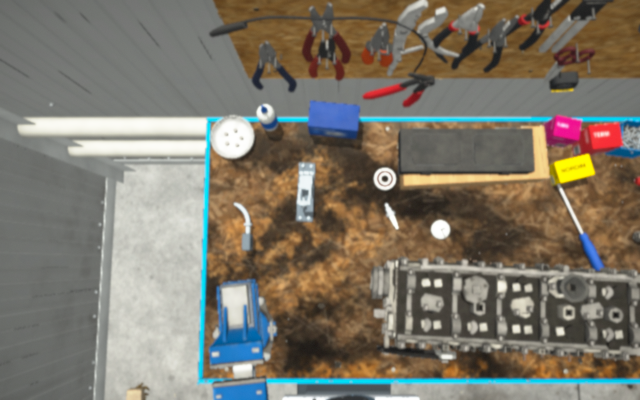

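View pics/side0.png

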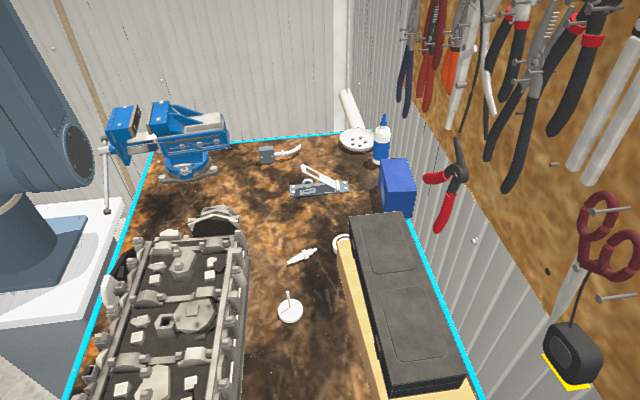

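Top view: hasp at (305,192), pin with block at (248,241) and nose at (237,205). The bearing (385,179), plug (392,216) and magnet (441,229) are clear of the hasp. I'll zoom in for orientation.

```bash
cat > h.py <<'E'
import numpy as np,cv2
from workcell import status,snapshot,calibration
def ray(n,u,v,z):
    c=calibration(n);R=np.array(c["R"]);t=np.array(c["t"])
    o=-R.T@t; d=R.T@np.array([(u-c["cx"])/c["fx"],(v-c["cy"])/c["fy"],1])
    return o+d*(z-o[2])/d[2]
def cloud(n,d):
    c=calibration(n);R=np.array(c["R"]);t=np.array(c["t"])
    v,u=np.indices(d.shape)
    X=np.stack([(u-c["cx"])/c["fx"]*d,(v-c["cy"])/c["fy"]*d,d],-1)-t
    return X@R
E
python3 - <<'E'
from h import *
z=np.load("top0.npz");p,d=z["p"],z["d"]
y0,y1,x0,x1=150,265,225,330
a=cv2.resize(p[y0:y1,x0:x1,::-1],None,fx=5,fy=5,interpolation=cv2.INTER_CUBIC)
cv2.imwrite("pics/topc.png",a)
z2=np.load("side0.npz")
cv2.imwrite("pics/sidec.png",cv2.resize(z2["p"][135:205,250:360,::-1],None,fx=7,fy=7,interpolation=cv2.INTER_CUBIC))
X=cloud("top",d)
print("bench z",np.median(X[200:240,260:290,2]))
for nm,(a,b,c,e) in dict(hasp=(155,228,290,322),pin=(195,255,228,262)).items():
    h=np.round(X[a:b,c:e,2]*1000).astype(int)
    print(nm,a,c)
    for r in h[::2]: print(' '.join('%3d'%k for k in r))
E
```

```text
bench z 0.0007652442430872161
hasp 155 290
  1   1   5   3  -1   3   1   0   2   2  -4   3  -2   1   0  -1   0   1   1   2  -2  -1   1 1267   9   3   2   0   2   3  -3   5
 -1  -1   0   1   2  -1  -1  -5   2   0 1267   2  -1  -3   6   3   0  -3   4  -2  -2  -4   0   6   4   0   0   0   1   0  -1   1
  3   2   3   1   1   4   4  -2   1   1  -1   3  -2  -1  -1  -5  -2   1  -1   1   3   2   2   5   1   2  -4  -4  -1   3  -3   0
  0   1   1   0  -3   1   3   1  -1  -1   1   0   1   1  -5  -1  -1   3   3  -2   1   3   0   1  -7   1   2   4  -1   0  -5  -1
 -2  -2  -3   2   2  -6   2   2   2   7   4   7   5   3   6   3   7   4   6   3   6   7   6   8   1   3   1   0   1  -4   3  -2
  2   3   1   3   3   0   3   2  -2   3  10   5  12   8   0   6   2  10   9   5  10   8   6   4   4   2   3   4   0   1  -2   0
  0   4   1  -1   1  -1   1   3  -2   6   4  12   8   4   4   3   4   4   7   8   6   5   6   8   9   3   0   6   2   0   3  -2
  0   5   1   4  -2  -3   3  -2   1   1   7   0   9   9   9   8   8   2   6   6   2   8   4   5   0   3  -1   1  -3   3   0  -1
  0   3   3  -2   4  -2   2   1
[... 7079 characters left out ...]
   1   9   3   5   3
  0   3   1   0   0   1   0   3   2   0   4   4   0  -2  41  42  39  42  48  43  49  47  41  29   9   2   5  -2   3  -3  -2   6   3   2
  0   5   3  -1   2   1  -4  -3  -4   4   3  -1   0   4  47  45  44  47  48  46  44  43  37  27  12  -3  -1   0   1   0  -2  -3   6   1
 -1  -3  -1   3   1   1   0  -1   3  -1   1  -2   3  -1  42  48  46  44  47  47  46  44  39  23  12  -3   1   3   1  -3   0   0   2   2
  0  -1   1  -2   1   2   0   2   3  -1  -1   2   0   0  -2   2   0   6  -4  -1   3  -4  -2   1  10   1   3  -1   1   0   1   1   0   0
  0  -2   0   6   5   0   1   4   2  -1   5  -5   3   2  -4  -1  -2   1   1  -3   1   2   4   1   0  -1   3   2  -1   2  -2   1   1   0
```

View pics/topc.png

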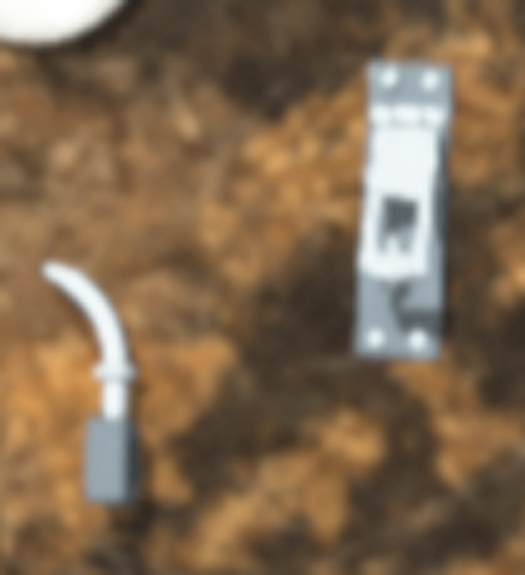

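View pics/sidec.png

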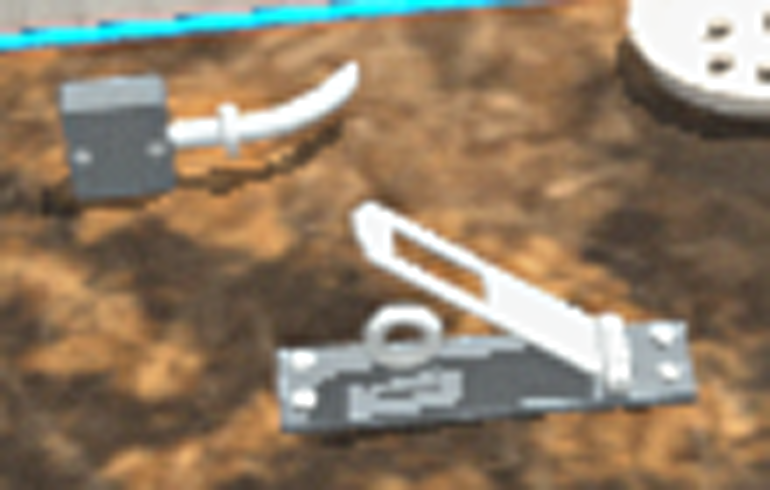

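Run:
```python
from h import *
z=np.load("top0.npz");p,d=z["p"],z["d"];X=cloud("top",d)
# pin
S=X[195:255,228:256]; Z=S[...,2]
b=S[(Z>.036)&(Z<.06)][:,:2]
r=cv2.minAreaRect((b*1000).astype(np.float32)); print("block",b.mean(0),r,len(b))
bar=X[219:235,240:254]; m=(bar[...,2]>.015)&(bar[...,2]<.04); 
pts=bar[m]; rows=np.indices(m.shape)[0][m]
cl=np.array([bar[i][m[i]].mean(0) for i in range(16) if m[i].sum()in(4,5)]);print(np.round(cl,4))
# hasp plate: corners from colour crop, plane z=.005 (crop px -> image px)
cr=np.array([[368,62],[450,62],[440,356],[356,352]])
for c in cr: print("corner",ray("top",225+(c[0]+.5)/5-.5,150+(c[1]+.5)/5-.5,.005).round(4))
H=X[163:223,292:318]; m=(H[...,2]>.003)&(H[...,2]<1); P=H[m][:,:2]
q=H[m]; low=q[(q[:,2]<.010)][:,:2]
r=cv2.minAreaRect((low*1000).astype(np.float32)); print("hasp rect",r)
# flap
fm=H[(H[...,2]>.015)&(H[...,2]<.09)]; A=np.c_[fm[:,:2],np.ones(len(fm))]; s=np.linalg.lstsq(A,fm[:,2],rcond=None)[0]; print("flap slope",s,np.arctan(np.hypot(*s[:2])))
e=fm[fm[:,2]>.064]; print("flap end pts",e.mean(0),e.min(0),e.max(0))
for nm,(u,v) in dict(bearing=(385,179),plug=(392,216),mag=(441,229)).items(): print(nm,ray("top",u,v,.01).round(3))
for nm,(a,b2,c,e) in dict(engine=(255,355,372,640),vise=(275,370,205,280),bluebox=(100,140,305,362)).items():
    W=X[a:b2,c:e].reshape(-1,3);W=W[(W[:,2]>.03)&(W[:,2]<.5)];print(nm,W.min(0).round(3),W.max(0).round(3))
```

```text
block [0.51010726 0.24589764] ((510.0575256347656, 246.18638610839844), (37.62594223022461, 20.14107322692871), 0.46864014863967896) 152
[[0.5657 0.2468 0.0239]
 [0.5633 0.2468 0.0238]
 [0.5607 0.2464 0.026 ]
 [0.5582 0.2461 0.0271]
 [0.5561 0.2466 0.024 ]
 [0.5487 0.246  0.0268]
 [0.5466 0.2465 0.0232]
 [0.5441 0.2463 0.0245]
 [0.5418 0.2465 0.0229]
 [0.5394 0.2463 0.0235]
 [0.537  0.2462 0.0238]
 [0.5345 0.2461 0.0243]
 [0.5321 0.246  0.0243]]
corner [0.7082 0.1275 0.005 ]
corner [0.7081 0.087  0.005 ]
corner [0.5627 0.0914 0.005 ]
corner [0.5647 0.1323 0.005 ]
hasp rect ((632.9120483398438, 111.7609634399414), (146.2514190673828, 61.769065856933594), 0.14780597388744354)
flap slope [-0.67600894 -0.05497471  0.47670429] 0.5959725813437191
flap end pts [0.59978228 0.11135632 0.07112738] [0.59316524 0.09714857 0.0647401 ] [0.6088508  0.12559644 0.08032583]
bearing [ 0.665 -0.086  0.01 ]
plug [ 0.574 -0.101  0.01 ]
mag [ 0.542 -0.219  0.01 ]
engine [ 0.257 -0.646  0.03 ] [ 0.474 -0.043  0.171]
vise [0.231 0.173 0.03 ] [0.423 0.312 0.185]
bluebox [ 0.766 -0.02   0.03 ] [0.84  0.102 0.092]
```

```bash
cat >> h.py <<'E'
def rows(wps):
    "wps: (x,y,z,yaw deg) with tool down; prints row from each to next"
    for a,b in zip(wps,wps[1:]):
        t=np.radians(a[3]);c,s=np.cos(t),np.sin(t)
        D=np.array(b[:3])-a[:3]
        tx=np.array([c,s,0]);ty=np.array([s,-c,0])
        dy=(b[3]-a[3]+180)%360-180
        print(np.round([*(np.array([D@tx,D@ty,-D[2]])*10),0,0,-dy/180],3).tolist(), np.round(b,3))
def pose():
    s=status.get_state();R=s["tool_rot"];return (*s["ee_pos"],np.degrees(np.arctan2(R[1,0],R[0,0])))
def lin(a,b,n): return [tuple(np.array(a)+(np.array(b)-a)*i/n) for i in range(n+1)]
E
python3 -c "
from h import *
a=(.121,-.511,.245,13.34);b=(.651,.109,.20,178.2)
w=lin(a,b,8); w=[(p[0],p[1],p[2]+.05*np.sin(np.pi*i/8),p[3]) for i,p in enumerate(w)]
rows(w)"
```

```text
[0.823, -0.601, -0.135, 0.0, 0.0, -0.114] [ 0.187 -0.434  0.259 33.948]
[0.982, -0.273, -0.106, 0.0, 0.0, -0.114] [ 0.254 -0.356  0.269 54.555]
[1.016, 0.09, -0.052, 0.0, 0.0, -0.114] [ 0.32  -0.278  0.274 75.162]
[0.919, 0.442, 0.018, 0.0, 0.0, -0.114] [ 0.386 -0.201  0.272 95.77 ]
[0.704, 0.737, 0.094, 0.0, 0.0, -0.114] [  0.452  -0.124   0.263 116.378]
[0.4, 0.938, 0.165, 0.0, 0.0, -0.114] [ 5.18000e-01 -4.60000e-02  2.47000e-01  1.36985e+02]
[0.044, 1.019, 0.218, 0.0, 0.0, -0.114] [5.85000e-01 3.10000e-02 2.25000e-01 1.57592e+02]
[-0.317, 0.969, 0.248, 0.0, 0.0, -0.114] [6.510e-01 1.090e-01 2.000e-01 1.782e+02]
```

>>> send_rows(commands=[[0.823, -0.601, -0.135, 0, 0, -0.114], [0.823, -0.601, -0.135, 0, 0, -0.114], [0.823, -0.601, -0.135, 0, 0, -0.114]], gripper=0, grip_force=20)

```text
t: 0.35
ee_pos: [0.1889, -0.4305, 0.2589]
tool_rot: [[0.827, 0.563, 0.001], [0.563, -0.827, 0.003], [0.003, -0.002, -1.0]]
contact_force: [-0.8, -1.5, -0.3]
finger_gap: 0.0514
grip_force: 0.0
```

>>> send_rows(commands=[[0.982, -0.273, -0.106, 0, 0, -0.114], [0.982, -0.273, -0.106, 0, 0, -0.114], [0.982, -0.273, -0.106, 0, 0, -0.114]])

```text
t: 0.6
ee_pos: [0.2555, -0.3527, 0.2698]
tool_rot: [[0.576, 0.818, 0.001], [0.818, -0.576, 0.002], [0.002, 0.0, -1.0]]
contact_force: [0.9, -0.7, 0.6]
finger_gap: 0.0125
grip_force: 0.0
```

>>> send_rows(commands=[[1.0, 0.09, -0.052, 0, 0, -0.114], [1.0, 0.09, -0.052, 0, 0, -0.114], [1.0, 0.09, -0.052, 0, 0, -0.114]])

```text
t: 0.85
ee_pos: [0.3211, -0.2765, 0.2747]
tool_rot: [[0.252, 0.968, 0.001], [0.968, -0.252, 0.002], [0.002, 0.001, -1.0]]
contact_force: [0.4, -0.7, -1.0]
finger_gap: -0.0001
grip_force: 0.0
```

>>> send_rows(commands=[[0.919, 0.442, 0.018, 0, 0, -0.114], [0.919, 0.442, 0.018, 0, 0, -0.114], [0.919, 0.442, 0.018, 0, 0, -0.114]])

```text
t: 1.1
ee_pos: [0.3876, -0.1993, 0.2723]
tool_rot: [[-0.104, 0.995, 0.001], [0.995, 0.104, 0.002], [0.002, 0.001, -1.0]]
contact_force: [-0.5, -0.5, -0.4]
finger_gap: 0.0
grip_force: 0.0
```

>>> send_rows(commands=[[0.704, 0.737, 0.094, 0, 0, -0.114], [0.704, 0.737, 0.094, 0, 0, -0.114], [0.704, 0.737, 0.094, 0, 0, -0.114]])

```text
t: 1.35
ee_pos: [0.4542, -0.1222, 0.2622]
tool_rot: [[-0.446, 0.895, -0.0], [0.895, 0.446, 0.002], [0.002, 0.001, -1.0]]
contact_force: [-1.0, 0.7, 0.4]
finger_gap: -0.0001
grip_force: 0.0
```

>>> send_rows(commands=[[0.4, 0.938, 0.165, 0, 0, -0.114], [0.4, 0.938, 0.165, 0, 0, -0.114], [0.4, 0.938, 0.165, 0, 0, -0.114]])

```text
t: 1.6
ee_pos: [0.5209, -0.0452, 0.245]
tool_rot: [[-0.731, 0.682, -0.001], [0.682, 0.731, 0.002], [0.002, 0.001, -1.0]]
contact_force: [0.3, -0.0, 0.1]
finger_gap: -0.0
grip_force: 0.0
```

>>> send_rows(commands=[[0.044, 1.0, 0.218, 0, 0, -0.114], [0.044, 1.0, 0.218, 0, 0, -0.114], [0.044, 1.0, 0.218, 0, 0, -0.114]])

```text
t: 1.85
ee_pos: [0.5864, 0.0305, 0.2224]
tool_rot: [[-0.924, 0.383, -0.002], [0.383, 0.924, 0.002], [0.003, 0.001, -1.0]]
contact_force: [-0.1, -0.9, -1.0]
finger_gap: -0.0002
grip_force: 0.0
```

>>> send_rows(commands=[[-0.317, 0.969, 0.248, 0, 0, -0.114], [-0.317, 0.969, 0.248, 0, 0, -0.114], [-0.317, 0.969, 0.248, 0, 0, -0.114], [-0.317, 0.969, 0.248, 0, 0, -0.114]])

```text
t: 2.18
ee_pos: [0.6528, 0.1075, 0.1956]
tool_rot: [[-0.999, 0.036, -0.005], [0.036, 0.999, 0.001], [0.005, 0.001, -1.0]]
contact_force: [-0.6, -0.4, -0.5]
finger_gap: 0.0
grip_force: 0.0
```

>>> send_rows(commands=[[0, 0, 0.4, 0, 0, 0], [0, 0, 0.8, 0, 0, 0], [0, 0, 0.8, 0, 0, 0]])

```text
t: 2.43
ee_pos: [0.6422, 0.1028, 0.1062]
tool_rot: [[-0.999, 0.045, -0.026], [0.045, 0.999, -0.002], [0.026, -0.003, -1.0]]
contact_force: [-4.8, -1.1, -4.9]
finger_gap: -0.0001
grip_force: 0.0
```

>>> send_rows(commands=[[0, 0, 0.2, 0, 0, 0], [0, 0, 0.4, 0, 0, 0], [0, 0, 0.5, 0, 0, 0]])

```text
t: 2.68
ee_pos: [0.6513, 0.103, 0.0696]
tool_rot: [[-0.999, 0.045, -0.002], [0.045, 0.999, -0.0], [0.002, -0.0, -1.0]]
contact_force: [-1.0, 0.2, -0.6]
finger_gap: 0.0001
grip_force: 0.0
```

>>> send_rows(commands=[[0, 0, 0.05, 0, 0, 0], [0, 0, 0.1, 0, 0, 0], [0, 0, 0.15, 0, 0, 0], [0, 0, 0.2, 0, 0, 0]])

```text
t: 3.02
ee_pos: [0.6535, 0.1036, 0.0519]
tool_rot: [[-0.999, 0.044, 0.003], [0.044, 0.999, 0.0], [-0.003, 0.0, -1.0]]
contact_force: [0.7, -0.3, 0.7]
finger_gap: 0.0001
grip_force: 0.0
```

>>> send_rows(commands=[[0, 0, 0.04, 0, 0, 0], [0, 0, 0.08, 0, 0, 0], [0, 0, 0.12, 0, 0, 0]])

```text
t: 3.27
ee_pos: [0.6531, 0.1037, 0.0395]
tool_rot: [[-0.999, 0.044, 0.002], [0.044, 0.999, 0.0], [-0.002, 0.0, -1.0]]
contact_force: [-1.4, -0.0, 4.5]
finger_gap: -0.0
grip_force: 1.5
```

>>> send_rows(commands=[[0, 0, 0.04, 0, 0, 0], [0, 0, 0.08, 0, 0, 0], [0, 0, 0.11, 0, 0, 0]])

```text
t: 3.52
ee_pos: [0.6516, 0.1038, 0.0269]
tool_rot: [[-0.999, 0.043, -0.001], [0.043, 0.999, 0.0], [0.001, 0.0, -1.0]]
contact_force: [-1.9, 0.3, 3.5]
finger_gap: 0.0003
grip_force: 1.5
```

>>> send_rows(commands=[[0, 0, 0.02, 0, 0, 0], [0, 0, 0.04, 0, 0, 0], [0, 0, 0.06, 0, 0, 0]])

```text
t: 3.77
ee_pos: [0.6514, 0.1037, 0.0221]
tool_rot: [[-0.999, 0.043, -0.001], [0.043, 0.999, 0.0], [0.001, 0.0, -1.0]]
contact_force: [-8.2, -0.9, 15.6]
finger_gap: 0.0001
grip_force: 7.8
```

```bash
python3 -c "
from h import *
f=lambda u,v,z: print(u,v,ray('side',250+(u+.5)/7-.5,135+(v+.5)/7-.5,z).round(4))
f(404,334,.020);f(404,308,.034);f(370,334,.02);f(440,334,.02)
for c in [(278,350),(283,432),(692,395),(686,322)]: f(*c,.005)
z=np.load('top0.npz');X=cloud('top',z['d'])[190:210,296:312].reshape(-1,3);q=X[(X[:,2]>.018)&(X[:,2]<.04)];print(q.round(3))
"
```

```text
404 334 [0.6083 0.1161 0.02  ]
404 308 [0.6088 0.1133 0.034 ]
370 334 [0.5966 0.118  0.02  ]
440 334 [0.6207 0.1141 0.02  ]
278 350 [0.5641 0.1323 0.005 ]
283 432 [0.563  0.0886 0.005 ]
692 395 [0.7049 0.0854 0.005 ]
686 322 [0.7099 0.1246 0.005 ]
[[0.618 0.114 0.027]
 [0.619 0.112 0.019]
 [0.616 0.116 0.028]
 [0.616 0.114 0.025]
 [0.616 0.111 0.028]
 [0.613 0.116 0.033]
 [0.613 0.113 0.033]
 [0.613 0.111 0.029]
 [0.611 0.116 0.03 ]
 [0.61  0.113 0.033]
 [0.611 0.111 0.029]
 [0.596 0.116 0.03 ]
 [0.596 0.114 0.03 ]
 [0.597 0.111 0.024]
 [0.594 0.116 0.024]
 [0.595 0.114 0.023]
 [0.595 0.112 0.022]]
```

>>> send_rows(commands=[[0, 0, -0.06, 0, 0, 0], [0, 0.07, -0.07, 0, 0, 0], [0.1, 0.07, -0.07, 0, 0, 0], [0.1, 0.07, -0.07, 0, 0, 0]])

```text
t: 4.1
ee_pos: [0.6415, 0.1118, 0.0278]
tool_rot: [[-0.999, 0.043, -0.001], [0.043, 0.999, 0.0], [0.001, 0.0, -1.0]]
contact_force: [0.7, 0.8, -0.0]
finger_gap: -0.0001
grip_force: 0.0
```

>>> send_rows(commands=[[0.03, 0, 0, 0, 0, 0], [0.06, 0, 0, 0, 0, 0], [0.06, 0, 0, 0, 0, 0]])

```text
t: 4.35
ee_pos: [0.636, 0.1114, 0.0279]
tool_rot: [[-0.999, 0.044, -0.001], [0.044, 0.999, -0.0], [0.001, -0.0, -1.0]]
contact_force: [-0.8, -0.7, 1.1]
finger_gap: -0.0003
grip_force: 0.0
```

>>> send_rows(commands=[[0.01, 0, 0, 0, 0, 0], [0.015, 0, 0, 0, 0, 0], [0.015, 0, 0, 0, 0, 0]])

```text
t: 4.6
ee_pos: [0.6351, 0.1113, 0.0283]
tool_rot: [[-0.999, 0.044, 0.0], [0.044, 0.999, -0.0], [-0.0, -0.0, -1.0]]
contact_force: [-0.5, 0.3, 0.8]
finger_gap: 0.0001
grip_force: 0.0
```

>>> send_rows(commands=[[0.01, 0, 0, 0, 0, 0], [0.015, 0, 0, 0, 0, 0], [0.015, 0, 0, 0, 0, 0]])

```text
t: 4.85
ee_pos: [0.6335, 0.1114, 0.0284]
tool_rot: [[-0.999, 0.044, 0.0], [0.044, 0.999, 0.0], [-0.0, 0.0, -1.0]]
contact_force: [-0.1, 0.2, 0.2]
finger_gap: 0.0001
grip_force: 0.0
```

>>> send_rows(commands=[[0.01, 0, 0, 0, 0, 0], [0.015, 0, 0, 0, 0, 0], [0.015, 0, 0, 0, 0, 0]])

```text
t: 5.1
ee_pos: [0.6319, 0.1115, 0.0283]
tool_rot: [[-0.999, 0.044, -0.0], [0.044, 0.999, -0.0], [0.0, -0.0, -1.0]]
contact_force: [-0.3, 0.1, 0.8]
finger_gap: 0.0002
grip_force: 0.0
```

>>> send_rows(commands=[[0.01, 0, 0, 0, 0, 0], [0.015, 0, 0, 0, 0, 0], [0.015, 0, 0, 0, 0, 0]])

```text
t: 5.35
ee_pos: [0.6314, 0.1115, 0.0285]
tool_rot: [[-0.999, 0.044, 0.002], [0.044, 0.999, -0.0], [-0.002, 0.0, -1.0]]
contact_force: [3.5, 0.0, -1.8]
finger_gap: 0.0001
grip_force: 1.5
```

>>> send_rows(commands=[[-0.02, 0, -0.15, 0, 0, 0], [-0.02, 0, -0.35, 0, 0, 0], [0.2, 0, -0.35, 0, 0, 0], [0.57, 0, -0.35, 0, 0, 0], [0.57, 0, -0.35, 0, 0, 0]])

```text
t: 5.77
ee_pos: [0.5621, 0.1142, 0.0586]
tool_rot: [[-0.999, 0.042, -0.018], [0.042, 0.999, -0.001], [0.018, -0.001, -1.0]]
contact_force: [-1.8, 0.3, -2.6]
finger_gap: 0.0002
grip_force: 0.0
```

>>> send_rows(commands=[[0, 0, 0, 0, 0, 0], [0, 0, 0.2, 0, 0, 0], [0, 0, 0.35, 0, 0, 0], [0, 0, 0.35, 0, 0, 0], [0, 0, 0.35, 0, 0, 0]])

```text
t: 6.18
ee_pos: [0.5736, 0.114, 0.0279]
tool_rot: [[-0.999, 0.044, -0.001], [0.044, 0.999, -0.0], [0.001, -0.0, -1.0]]
contact_force: [0.9, 0.2, -0.1]
finger_gap: 0.0003
grip_force: 0.0
```

>>> send_rows(commands=[[-0.025, 0, 0, 0, 0, 0], [-0.05, 0, 0, 0, 0, 0], [-0.05, 0, 0, 0, 0, 0]])

```text
t: 6.43
ee_pos: [0.5807, 0.1139, 0.0299]
tool_rot: [[-0.999, 0.044, 0.003], [0.044, 0.999, 0.0], [-0.003, 0.0, -1.0]]
contact_force: [0.0, 0.7, -0.8]
finger_gap: -0.0001
grip_force: 0.0
```

>>> send_rows(commands=[[-0.01, 0, 0, 0, 0, 0], [-0.015, 0, 0, 0, 0, 0], [-0.015, 0, 0, 0, 0, 0]])

```text
t: 6.68
ee_pos: [0.5804, 0.1138, 0.0287]
tool_rot: [[-0.999, 0.044, 0.001], [0.044, 0.999, 0.0], [-0.001, 0.0, -1.0]]
contact_force: [0.1, -0.7, 0.6]
finger_gap: 0.0002
grip_force: 0.0
```

>>> send_rows(commands=[[-0.01, 0, 0, 0, 0, 0], [-0.015, 0, 0, 0, 0, 0], [-0.015, 0, 0, 0, 0, 0]])

```text
t: 6.93
ee_pos: [0.5816, 0.1137, 0.0283]
tool_rot: [[-0.999, 0.044, 0.0], [0.044, 0.999, 0.0], [-0.0, 0.0, -1.0]]
contact_force: [0.5, 0.3, 0.3]
finger_gap: 0.0002
grip_force: 0.0
```

>>> send_rows(commands=[[-0.01, 0, 0, 0, 0, 0], [-0.015, 0, 0, 0, 0, 0], [-0.015, 0, 0, 0, 0, 0]])

```text
t: 7.18
ee_pos: [0.5827, 0.1137, 0.0282]
tool_rot: [[-0.999, 0.044, -0.001], [0.044, 0.999, 0.0], [0.001, 0.0, -1.0]]
contact_force: [-0.8, 0.7, 0.5]
finger_gap: -0.0001
grip_force: 0.5
```

>>> send_rows(commands=[[-0.01, 0, 0, 0, 0, 0], [-0.015, 0, 0, 0, 0, 0], [-0.015, 0, 0, 0, 0, 0]])

```text
t: 7.43
ee_pos: [0.583, 0.1137, 0.0281]
tool_rot: [[-0.999, 0.043, -0.003], [0.043, 0.999, 0.0], [0.003, -0.0, -1.0]]
contact_force: [-5.1, 0.7, 3.9]
finger_gap: -0.0001
grip_force: 2.5
```

>>> send_rows(commands=[[0.02, 0, -0.15, 0, 0, 0], [0.02, 0, -0.35, 0, 0, 0], [-0.05, -0.2, -0.35, 0, 0, 0], [-0.25, -0.35, -0.35, 0, 0, 0], [-0.255, -0.35, -0.35, 0, 0, 0]])

```text
t: 7.85
ee_pos: [0.6125, 0.0746, 0.0644]
tool_rot: [[-0.999, 0.047, 0.006], [0.047, 0.999, -0.002], [-0.007, -0.002, -1.0]]
contact_force: [-0.2, -0.5, 0.6]
finger_gap: 0.0001
grip_force: 0.0
```

>>> send_rows(commands=[[0, 0, 0, 0, 0, 0], [0, 0, 0.2, 0, 0, 0], [0, 0, 0.35, 0, 0, 0], [0, 0, 0.35, 0, 0, 0], [0, 0, 0.35, 0, 0, 0]])

```text
t: 8.27
ee_pos: [0.6068, 0.078, 0.0269]
tool_rot: [[-0.999, 0.043, -0.003], [0.043, 0.999, 0.0], [0.003, -0.0, -1.0]]
contact_force: [0.4, -0.6, -0.3]
finger_gap: -0.0001
grip_force: 0.0
```

>>> send_rows(commands=[[0, 0.03, 0, 0, 0, 0], [0, 0.07, 0, 0, 0, 0], [0, 0.07, 0, 0, 0, 0]])

```text
t: 8.52
ee_pos: [0.6098, 0.0856, 0.0298]
tool_rot: [[-0.999, 0.043, 0.003], [0.043, 0.999, 0.001], [-0.003, 0.001, -1.0]]
contact_force: [0.6, 0.5, 0.7]
finger_gap: -0.0001
grip_force: 0.0
```

>>> send_rows(commands=[[0, 0.025, 0, 0, 0, 0], [0, 0.06, 0, 0, 0, 0], [0, 0.06, 0, 0, 0, 0]])

```text
t: 8.77
ee_pos: [0.6093, 0.0913, 0.0288]
tool_rot: [[-0.999, 0.043, 0.001], [0.043, 0.999, 0.0], [-0.001, 0.0, -1.0]]
contact_force: [-0.1, -0.3, 0.9]
finger_gap: 0.0002
grip_force: 0.0
```

>>> send_rows(commands=[[0, 0.01, 0, 0, 0, 0], [0, 0.015, 0, 0, 0, 0], [0, 0.015, 0, 0, 0, 0]])

```text
t: 9.02
ee_pos: [0.6091, 0.0921, 0.0283]
tool_rot: [[-0.999, 0.044, -0.0], [0.044, 0.999, 0.0], [0.0, -0.0, -1.0]]
contact_force: [-0.4, 0.7, -0.6]
finger_gap: -0.0003
grip_force: 0.0
```

>>> send_rows(commands=[[0, 0.01, 0, 0, 0, 0], [0, 0.015, 0, 0, 0, 0], [0, 0.015, 0, 0, 0, 0]])

```text
t: 9.27
ee_pos: [0.6092, 0.0935, 0.0283]
tool_rot: [[-0.999, 0.044, -0.0], [0.044, 0.999, 0.0], [0.0, 0.0, -1.0]]
contact_force: [-0.2, -0.5, -0.2]
finger_gap: 0.0001
grip_force: 0.0
```

>>> send_rows(commands=[[0, 0.01, 0, 0, 0, 0], [0, 0.015, 0, 0, 0, 0], [0, 0.015, 0, 0, 0, 0]])

```text
t: 9.52
ee_pos: [0.6093, 0.0951, 0.0283]
tool_rot: [[-0.999, 0.044, 0.0], [0.044, 0.999, 0.0], [-0.0, 0.0, -1.0]]
contact_force: [-0.8, -0.4, -0.5]
finger_gap: 0.0001
grip_force: 0.0
```

>>> send_rows(commands=[[0, 0.01, 0, 0, 0, 0], [0, 0.015, 0, 0, 0, 0], [0, 0.015, 0, 0, 0, 0]])

```text
t: 9.77
ee_pos: [0.6093, 0.0963, 0.0283]
tool_rot: [[-0.999, 0.044, -0.0], [0.044, 0.999, -0.001], [0.0, -0.001, -1.0]]
contact_force: [-0.3, -0.6, 0.1]
finger_gap: 0.0002
grip_force: 0.4
```

>>> send_rows(commands=[[0, 0.01, 0, 0, 0, 0], [0, 0.015, 0, 0, 0, 0], [0, 0.015, 0, 0, 0, 0]])

```text
t: 10.02
ee_pos: [0.6093, 0.0966, 0.0283]
tool_rot: [[-0.999, 0.044, -0.0], [0.044, 0.999, -0.003], [0.0, -0.003, -1.0]]
contact_force: [-0.6, -4.3, 1.0]
finger_gap: -0.0
grip_force: 2.6
```

>>> send_rows(commands=[[0, -0.02, -0.15, 0, 0, 0], [0, -0.02, -0.35, 0, 0, 0], [0, 0.2, -0.35, 0, 0, 0], [0, 0.5, -0.35, 0, 0, 0], [0, 0.5, -0.35, 0, 0, 0]])

```text
t: 10.43
ee_pos: [0.612, 0.1533, 0.0642]
tool_rot: [[-0.999, 0.039, 0.002], [0.039, 0.999, 0.006], [-0.002, 0.006, -1.0]]
contact_force: [-0.8, 0.1, -0.4]
finger_gap: -0.0001
grip_force: 0.0
```

>>> send_rows(commands=[[0, 0, 0, 0, 0, 0], [0, 0, 0.2, 0, 0, 0], [0, 0, 0.35, 0, 0, 0], [0, 0, 0.35, 0, 0, 0], [0, 0, 0.35, 0, 0, 0]])

```text
t: 10.85
ee_pos: [0.61, 0.1475, 0.0268]
tool_rot: [[-0.999, 0.044, -0.004], [0.044, 0.999, 0.0], [0.004, -0.0, -1.0]]
contact_force: [-0.1, 0.9, 0.2]
finger_gap: 0.0001
grip_force: 0.0
```

>>> send_rows(commands=[[0, -0.03, 0, 0, 0, 0], [0, -0.09, 0, 0, 0, 0], [0, -0.09, 0, 0, 0, 0], [0, -0.09, 0, 0, 0, 0]])

```text
t: 11.18
ee_pos: [0.612, 0.1384, 0.0295]
tool_rot: [[-0.999, 0.045, 0.002], [0.045, 0.999, 0.0], [-0.002, 0.0, -1.0]]
contact_force: [-0.1, -1.0, 0.6]
finger_gap: -0.0
grip_force: 0.0
```

>>> send_rows(commands=[[0, -0.015, 0, 0, 0, 0], [0, -0.03, 0, 0, 0, 0], [0, -0.03, 0, 0, 0, 0]])

```text
t: 11.43
ee_pos: [0.6112, 0.1357, 0.0286]
tool_rot: [[-0.999, 0.044, 0.0], [0.044, 0.999, -0.0], [-0.0, -0.0, -1.0]]
contact_force: [-0.7, 0.1, 0.8]
finger_gap: -0.0001
grip_force: 0.0
```

>>> send_rows(commands=[[0, -0.01, 0, 0, 0, 0], [0, -0.015, 0, 0, 0, 0], [0, -0.015, 0, 0, 0, 0]])

```text
t: 11.68
ee_pos: [0.6109, 0.1344, 0.0282]
tool_rot: [[-0.999, 0.044, -0.0], [0.044, 0.999, -0.0], [0.0, -0.0, -1.0]]
contact_force: [-0.3, -0.3, -0.6]
finger_gap: -0.0002
grip_force: 0.0
```

>>> send_rows(commands=[[0, -0.01, 0, 0, 0, 0], [0, -0.015, 0, 0, 0, 0], [0, -0.015, 0, 0, 0, 0]])

```text
t: 11.93
ee_pos: [0.6109, 0.1329, 0.0283]
tool_rot: [[-0.999, 0.044, -0.0], [0.044, 0.999, -0.0], [0.0, -0.0, -1.0]]
contact_force: [0.3, 0.3, 0.2]
finger_gap: -0.0002
grip_force: 0.0
```

>>> send_rows(commands=[[0, -0.01, 0, 0, 0, 0], [0, -0.015, 0, 0, 0, 0], [0, -0.015, 0, 0, 0, 0]])

```text
t: 12.18
ee_pos: [0.6108, 0.1313, 0.0283]
tool_rot: [[-0.999, 0.044, -0.0], [0.044, 0.999, -0.0], [0.0, -0.0, -1.0]]
contact_force: [0.8, -0.3, -1.0]
finger_gap: -0.0001
grip_force: 0.0
```

>>> send_rows(commands=[[0, -0.01, 0, 0, 0, 0], [0, -0.01, 0, 0, 0, 0], [0, -0.01, 0, 0, 0, 0]])

```text
t: 12.43
ee_pos: [0.6108, 0.1305, 0.0283]
tool_rot: [[-0.999, 0.044, -0.0], [0.044, 0.999, 0.0], [0.0, 0.0, -1.0]]
contact_force: [1.0, -0.0, 0.5]
finger_gap: 0.0002
grip_force: 0.1
```

>>> send_rows(commands=[[0, -0.01, 0, 0, 0, 0], [0, -0.01, 0, 0, 0, 0], [0, -0.01, 0, 0, 0, 0]])

```text
t: 12.68
ee_pos: [0.6108, 0.1302, 0.0284]
tool_rot: [[-0.999, 0.043, 0.0], [0.043, 0.999, 0.002], [-0.0, 0.002, -1.0]]
contact_force: [0.7, 3.5, 0.3]
finger_gap: 0.0001
grip_force: 1.5
```

```bash
python3 -c "
from h import *
p=pose();print(p)
rows([p,(p[0],p[1]+.01,.11,p[3]),(.56,.19,.11,180.9),(.51,.246,.10,180.9),(.51,.246,.06,180.9)])"
```

```text
(np.float64(0.6108186647324889), np.float64(0.13023012305004092), np.float64(0.0283784900211589), np.float64(177.52569447699472))
[0.004, 0.1, -0.816, 0.0, 0.0, -0.0] [6.11000e-01 1.40000e-01 1.10000e-01 1.77526e+02]
[0.529, 0.475, -0.0, 0.0, 0.0, -0.019] [5.600e-01 1.900e-01 1.100e-01 1.809e+02]
[0.491, 0.568, 0.1, 0.0, 0.0, -0.0] [5.100e-01 2.460e-01 1.000e-01 1.809e+02]
[0.0, 0.0, 0.4, 0.0, 0.0, -0.0] [5.100e-01 2.460e-01 6.000e-02 1.809e+02]
```

>>> send_rows(commands=[[0, 0.1, 0, 0, 0, 0], [0, 0.1, -0.4, 0, 0, 0], [0, 0.1, -0.8, 0, 0, 0], [0, 0.1, -0.82, 0, 0, 0]], gripper=0.6)

```text
t: 13.02
ee_pos: [0.6159, 0.1401, 0.1194]
tool_rot: [[-0.999, 0.043, 0.014], [0.043, 0.999, 0.0], [-0.014, 0.001, -1.0]]
contact_force: [2.3, -0.1, 2.9]
finger_gap: 0.0481
grip_force: 0.0
```

>>> send_rows(commands=[[0.53, 0.475, 0, 0, 0, -0.019], [0.53, 0.475, 0, 0, 0, -0.019], [0.53, 0.475, 0, 0, 0, -0.019]])

```text
t: 13.27
ee_pos: [0.5568, 0.1924, 0.1106]
tool_rot: [[-1.0, -0.02, -0.003], [-0.02, 1.0, 0.001], [0.003, 0.001, -1.0]]
contact_force: [-0.3, -0.2, 0.4]
finger_gap: 0.0512
grip_force: 0.0
```

>>> send_rows(commands=[[0.49, 0.57, 0.1, 0, 0, 0], [0.49, 0.57, 0.1, 0, 0, 0], [0.49, 0.57, 0.1, 0, 0, 0], [0.49, 0.57, 0.1, 0, 0, 0], [0.49, 0.57, 0.1, 0, 0, 0]])

```text
t: 13.68
ee_pos: [0.511, 0.2453, 0.1005]
tool_rot: [[-1.0, -0.017, 0.001], [-0.017, 1.0, -0.001], [-0.001, -0.001, -1.0]]
contact_force: [0.0, 0.4, 0.1]
finger_gap: 0.051
grip_force: 0.0
```

```bash
python3 -c "
from h import *
p=pose();print(p)
rows([p,(.51,.246,.06,180.9),(.51,.246,.024,180.9)])"
```

```text
(np.float64(0.5109565608433664), np.float64(0.24527594422810095), np.float64(0.10046317332990988), np.float64(-179.05378144760115))
[0.009, 0.007, 0.405, 0.0, 0.0, 0.0] [5.100e-01 2.460e-01 6.000e-02 1.809e+02]
[0.0, 0.0, 0.36, 0.0, 0.0, -0.0] [5.100e-01 2.460e-01 2.400e-02 1.809e+02]
```

>>> send_rows(commands=[[0.01, 0.007, 0.2, 0, 0, 0], [0.01, 0.007, 0.4, 0, 0, 0], [0.01, 0.007, 0.5, 0, 0, 0]])

```text
t: 13.93
ee_pos: [0.5096, 0.2446, 0.0485]
tool_rot: [[-1.0, -0.014, -0.001], [-0.014, 1.0, -0.002], [0.001, -0.001, -1.0]]
contact_force: [-0.1, 0.3, -0.8]
finger_gap: 0.0512
grip_force: 0.0
```

>>> send_rows(commands=[[0, 0, 0.13, 0, 0, 0], [0, 0, 0.26, 0, 0, 0], [0, 0, 0.26, 0, 0, 0], [0, 0, 0.26, 0, 0, 0]])

```text
t: 14.27
ee_pos: [0.5093, 0.2451, 0.0236]
tool_rot: [[-1.0, -0.015, -0.002], [-0.015, 1.0, -0.001], [0.002, -0.001, -1.0]]
contact_force: [0.5, -0.4, 0.6]
finger_gap: 0.0509
grip_force: 0.0
```

>>> send_rows(commands=[[0, 0, 0, 0, 0, 0], [0, 0, 0, 0, 0, 0], [0, 0, 0, 0, 0, 0], [0, 0, 0, 0, 0, 0], [0, 0, 0, 0, 0, 0]], gripper=0, grip_force=60)

```text
t: 14.68
ee_pos: [0.5108, 0.2463, 0.0259]
tool_rot: [[-1.0, -0.016, 0.003], [-0.016, 1.0, 0.0], [-0.003, 0.0, -1.0]]
contact_force: [0.4, -1.2, 4.4]
finger_gap: 0.0192
grip_force: 59.1
```

```bash
cat >> h.py <<'E'
EYE=np.array([.6072,.1134]);PSI=-1.85;DEL=.0005
def tcp(phi,z,adv=0.,eye=EYE,dl=None):
    "TCP pose with the pin swung back phi deg from home"
    dl=DEL if dl is None else dl
    r=lambda a:np.array([[np.cos(a),-np.sin(a)],[np.sin(a),np.cos(a)]])
    C=eye+r(np.radians(PSI))@[-.05,-.0035+adv]
    a=np.radians(PSI-phi)
    q=C+r(a)@[.05,-.045+dl]
    return (*q,z,(PSI-phi+270))
E
python3 -c "
from h import *
p=pose();print(p)
a=tcp(85,.0268)
q=(p[0],p[1],.085,p[3])
m=((p[0]+a[0])/2,(p[1]+a[1])/2,.085,182)
rows([p,q,m,(a[0],a[1],.085,a[3]),(a[0],a[1],.04,a[3]),a])
for f in (85,78,70,60,50,40,30,20,10,0):print(f,np.round(tcp(f,.0268),4))"
```

```text
(np.float64(0.5107607392802622), np.float64(0.2462871993874825), np.float64(0.0259244005553246), np.float64(-179.08938759807236))
[0.0, 0.0, -0.591, 0.0, 0.0, -0.0] [ 5.11000e-01  2.46000e-01  8.50000e-02 -1.79089e+02]
[-0.008, -0.936, -0.0, 0.0, 0.0, -0.006] [5.13e-01 1.53e-01 8.50e-02 1.82e+02]
[0.009, -0.936, -0.0, 0.0, 0.0, -0.006] [5.1500e-01 5.9000e-02 8.5000e-02 1.8315e+02]
[0.0, 0.0, 0.45, 0.0, 0.0, -0.0] [5.1500e-01 5.9000e-02 4.0000e-02 1.8315e+02]
[0.0, 0.0, 0.132, 0.0, 0.0, -0.0] [5.1500e-01 5.9000e-02 2.7000e-02 1.8315e+02]
85 [5.1540e-01 5.9100e-02 2.6800e-02 1.8315e+02]
78 [5.2210e-01 5.4500e-02 2.6800e-02 1.9015e+02]
70 [5.3040e-01 5.0100e-02 2.6800e-02 1.9815e+02]
60 [5.4150e-01 4.6400e-02 2.6800e-02 2.0815e+02]
50 [5.5300e-01 4.4700e-02 2.6800e-02 2.1815e+02]
40 [5.6470e-01 4.5000e-02 2.6800e-02 2.2815e+02]
30 [5.7610e-01 4.7300e-02 2.6800e-02 2.3815e+02]
20 [5.8700e-01 5.1600e-02 2.6800e-02 2.4815e+02]
10 [5.9690e-01 5.7700e-02 2.6800e-02 2.5815e+02]
0 [6.0570e-01 6.5400e-02 2.6800e-02 2.6815e+02]
```

>>> send_rows(commands=[[0, 0, -0.1, 0, 0, 0], [0, 0, -0.3, 0, 0, 0], [0, 0, -0.58, 0, 0, 0], [0, 0, -0.58, 0, 0, 0], [0, 0, -0.58, 0, 0, 0]])

```text
t: 15.1
ee_pos: [0.5107, 0.2467, 0.0841]
tool_rot: [[-1.0, -0.016, 0.003], [-0.016, 1.0, 0.001], [-0.004, 0.001, -1.0]]
contact_force: [0.7, 0.4, -2.7]
finger_gap: 0.0194
grip_force: 58.6
```

>>> send_rows(commands=[[-0.01, -0.3, 0, 0, 0, -0.006], [-0.01, -0.6, 0, 0, 0, -0.006], [-0.01, -0.935, 0, 0, 0, -0.006], [-0.01, -0.935, 0, 0, 0, -0.006]])

```text
t: 15.43
ee_pos: [0.5101, 0.1473, 0.0797]
tool_rot: [[-1.0, -0.03, -0.005], [-0.03, 1.0, -0.005], [0.005, -0.005, -1.0]]
contact_force: [0.2, -0.2, -3.6]
finger_gap: 0.0195
grip_force: 59.4
```

>>> send_rows(commands=[[0.01, -0.3, 0, 0, 0, -0.006], [0.01, -0.6, 0, 0, 0, -0.006], [0.01, -0.935, 0, 0, 0, -0.006], [0.01, -0.935, 0, 0, 0, -0.006], [0.01, -0.935, 0, 0, 0, -0.006]])

```text
t: 15.85
ee_pos: [0.5127, 0.0578, 0.0802]
tool_rot: [[-0.999, -0.05, -0.004], [-0.05, 0.999, 0.0], [0.004, 0.001, -1.0]]
contact_force: [-0.4, 1.1, -2.4]
finger_gap: 0.0193
grip_force: 60.0
```

```bash
python3 -c "
from h import *
p=pose();print(p)
rows([p,tcp(85,.06)])
q,d=snapshot('top');np.savez('t1.npz',p=q,d=d)
q2,d2=snapshot('side')
a=cv2.resize(q[130:260,225:355,::-1],None,fx=3,fy=3,interpolation=cv2.INTER_CUBIC)
b=cv2.resize(q2[110:210,230:360,::-1],None,fx=3.9,fy=3.9,interpolation=cv2.INTER_CUBIC)
h=min(len(a),len(b));cv2.imwrite('pics/c1.png',np.hstack([a[:h,:390],b[:h,:400]]))"
```

```text
(np.float64(0.5126625257303489), np.float64(0.05777133946005032), np.float64(0.08023459393226455), np.float64(-177.12309372485456))
[-0.028, 0.012, 0.202, 0.0, 0.0, -0.002] [5.1500e-01 5.9000e-02 6.0000e-02 1.8315e+02]
```

View pics/c1.png

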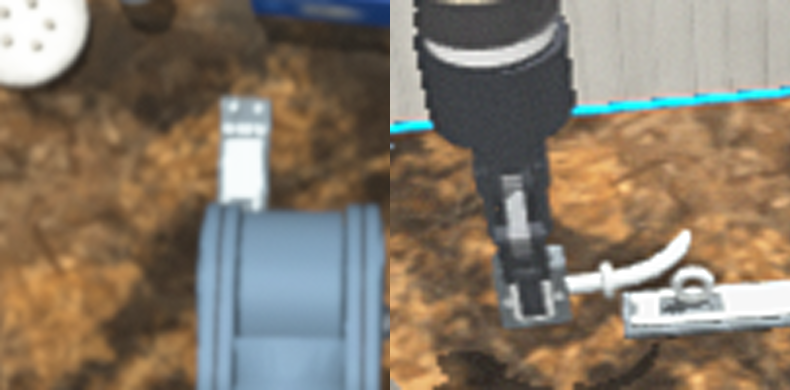

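```bash
python3 -c "
from h import *
f=lambda u,v,z: ray('side',230+(u-390+.5)/3.9-.5,110+(v+.5)/3.9-.5,z).round(4)
p=pose();print(p)
print('collar',f(606,279,.0743),'nose',f(684,232,.0743),'eye',f(693,283,.02))
a=np.radians(p[3]-270)
for q in [(0,-.0025),(-.0329,.047)]:
  v=np.array([q[0],q[1]+.045-DEL]);print('exp',p[0]+np.cos(a)*v[0]-np.sin(a)*v[1],p[1]+np.sin(a)*v[0]+np.cos(a)*v[1])"
```

```text
(np.float64(0.5129633903138158), np.float64(0.05953069720046512), np.float64(0.08076421454270588), np.float64(-176.93826707367458))
collar [0.5559 0.0631 0.0743] nose [0.6042 0.0992 0.0743] eye [0.6084 0.1164 0.02  ]
exp 0.5549034380908201 0.06177399665943081
exp 0.6025755288708616 0.09727092273281758
```

>>> send_rows(commands=[[-0.028, 0.012, 0.1, 0, 0, -0.002], [-0.028, 0.012, 0.2, 0, 0, -0.002], [-0.028, 0.012, 0.35, 0, 0, -0.002], [-0.028, 0.012, 0.35, 0, 0, -0.002]])

```text
t: 16.28
ee_pos: [0.5136, 0.0615, 0.0427]
tool_rot: [[-0.998, -0.062, -0.008], [-0.062, 0.998, 0.0], [0.008, 0.001, -1.0]]
contact_force: [-0.8, -0.9, -3.9]
finger_gap: 0.0195
grip_force: 60.1
```

```bash
python3 -c "
from h import *
p=pose();print(p)
rows([p,tcp(85,.0266)])"
```

```text
(np.float64(0.5135904379851906), np.float64(0.06153604422359064), np.float64(0.04274897969468222), np.float64(-176.46430016751728))
[-0.017, -0.025, 0.161, 0.0, 0.0, 0.002] [5.1500e-01 5.9000e-02 2.7000e-02 1.8315e+02]
```

>>> send_rows(commands=[[-0.017, -0.02, 0.07, 0, 0, 0.002], [-0.017, -0.02, 0.14, 0, 0, 0.002], [-0.017, -0.02, 0.14, 0, 0, 0.002], [-0.017, -0.02, 0.14, 0, 0, 0.002], [-0.017, -0.02, 0.14, 0, 0, 0.002]])

```text
t: 16.7
ee_pos: [0.5191, 0.0586, 0.0337]
tool_rot: [[-0.999, -0.054, 0.001], [-0.054, 0.999, 0.0], [-0.001, -0.0, -1.0]]
contact_force: [0.5, -0.4, -2.7]
finger_gap: 0.019
grip_force: 60.1
```

```bash
python3 -c "
from h import *
p=pose();print(p,status.get_state()['contact_force'].round(1))
rows([p,tcp(85,.0266),tcp(78,.0266)])"
```

```text
(np.float64(0.5190807895907131), np.float64(0.05861913141988968), np.float64(0.03373048511497963), np.float64(-176.92056343594237)) [ 0.5 -0.4 -2.7]
[0.036, 0.007, 0.071, 0.0, 0.0, -0.0] [5.1500e-01 5.9000e-02 2.7000e-02 1.8315e+02]
[-0.064, -0.051, -0.0, 0.0, 0.0, -0.039] [5.2200e-01 5.4000e-02 2.7000e-02 1.9015e+02]
```

>>> send_rows(commands=[[0.03, 0.007, 0.03, 0, 0, 0], [0.03, 0.007, 0.06, 0, 0, 0], [0.03, 0.007, 0.066, 0, 0, 0], [0.03, 0.007, 0.066, 0, 0, 0], [0.03, 0.007, 0.066, 0, 0, 0]])

```text
t: 17.12
ee_pos: [0.5156, 0.0591, 0.0267]
tool_rot: [[-0.999, -0.054, -0.0], [-0.054, 0.999, 0.0], [0.0, 0.0, -1.0]]
contact_force: [-0.3, 0.3, -2.5]
finger_gap: 0.0191
grip_force: 60.1
```

```bash
python3 -c "
from h import *
p=pose();print(p,status.get_state()['contact_force'].round(1))
rows([p,tcp(78,.0268),tcp(74,.0268)])"
```

```text
(np.float64(0.515620648376476), np.float64(0.059144895073142044), np.float64(0.026663044682472294), np.float64(-176.92360045598616)) [-0.3  0.3 -2.5]
[-0.062, -0.05, -0.001, 0.0, 0.0, -0.039] [5.2200e-01 5.4000e-02 2.7000e-02 1.9015e+02]
[-0.036, -0.03, -0.0, 0.0, 0.0, -0.022] [5.2600e-01 5.2000e-02 2.7000e-02 1.9415e+02]
```

>>> send_rows(commands=[[-0.03, -0.025, 0, 0, 0, -0.02], [-0.062, -0.05, 0, 0, 0, -0.039], [-0.062, -0.05, 0, 0, 0, -0.039], [-0.062, -0.05, 0, 0, 0, -0.039]])

```text
t: 17.45
ee_pos: [0.5223, 0.0544, 0.0269]
tool_rot: [[-0.985, -0.174, 0.0], [-0.174, 0.985, 0.0], [-0.0, 0.0, -1.0]]
contact_force: [-0.0, 0.0, -3.1]
finger_gap: 0.0193
grip_force: 60.1
```

```bash
python3 -c "
from h import *
p=pose();print(p,status.get_state()['contact_force'].round(1))
rows([p,tcp(73,.0268),tcp(68,.0268)])"
```

```text
(np.float64(0.5223429156366366), np.float64(0.05443498437376188), np.float64(0.026917225766637624), np.float64(-170.0018239396774)) [-0.   0.  -3.1]
[-0.043, -0.036, 0.001, 0.0, 0.0, -0.029] [5.2700e-01 5.2000e-02 2.7000e-02 1.9515e+02]
[-0.045, -0.037, -0.0, 0.0, 0.0, -0.028] [5.3300e-01 4.9000e-02 2.7000e-02 2.0015e+02]
```

>>> send_rows(commands=[[-0.022, -0.018, 0, 0, 0, -0.0145], [-0.043, -0.036, 0, 0, 0, -0.029], [-0.043, -0.036, 0, 0, 0, -0.029]])

```text
t: 17.7
ee_pos: [0.5273, 0.0516, 0.0268]
tool_rot: [[-0.965, -0.264, 0.0], [-0.264, 0.965, -0.0], [-0.0, -0.0, -1.0]]
contact_force: [0.1, 0.1, -2.5]
finger_gap: 0.0189
grip_force: 60.2
```

>>> send_rows(commands=[[-0.022, -0.018, 0, 0, 0, -0.014], [-0.045, -0.037, 0, 0, 0, -0.028], [-0.045, -0.037, 0, 0, 0, -0.028]])

```text
t: 17.95
ee_pos: [0.5326, 0.0493, 0.0268]
tool_rot: [[-0.938, -0.347, 0.0], [-0.347, 0.938, -0.0], [-0.0, -0.0, -1.0]]
contact_force: [0.5, 0.4, -3.2]
finger_gap: 0.0194
grip_force: 60.1
```

>>> send_rows(commands=[[-0.022, -0.018, 0, 0, 0, -0.014], [-0.045, -0.037, 0, 0, 0, -0.028], [-0.045, -0.037, 0, 0, 0, -0.028]])

```text
t: 18.2
ee_pos: [0.538, 0.0474, 0.0268]
tool_rot: [[-0.904, -0.427, 0.0], [-0.427, 0.904, -0.0], [-0.0, -0.0, -1.0]]
contact_force: [-0.6, -0.5, -3.2]
finger_gap: 0.0193
grip_force: 60.1
```

```bash
python3 -c "
from h import *
p=pose();print(p,status.get_state()['contact_force'].round(1))
f=268.15-p[3]%360;print(f,np.round(tcp(f,.0268),4))
rows([p,tcp(57,.0268),tcp(51,.0268)])"
```

```text
(np.float64(0.5380451906537352), np.float64(0.04743426914521068), np.float64(0.0267858298749919), np.float64(-154.69811308464227)) [-0.6 -0.5 -3.2]
62.84811308464225 [5.383000e-01 4.730000e-02 2.680000e-02 2.053019e+02]
[-0.055, -0.045, -0.0, 0.0, 0.0, -0.032] [5.4500e-01 4.6000e-02 2.7000e-02 2.1115e+02]
[-0.055, -0.044, -0.0, 0.0, 0.0, -0.033] [5.5200e-01 4.5000e-02 2.7000e-02 2.1715e+02]
```

No contact and tracking exact; continue the swing.

>>> send_rows(commands=[[-0.027, -0.023, 0, 0, 0, -0.016], [-0.055, -0.045, 0, 0, 0, -0.032], [-0.055, -0.045, 0, 0, 0, -0.032]])

```text
t: 18.45
ee_pos: [0.545, 0.0457, 0.0268]
tool_rot: [[-0.857, -0.516, 0.0], [-0.516, 0.857, 0.0], [-0.0, -0.0, -1.0]]
contact_force: [0.0, -0.1, -2.5]
finger_gap: 0.0193
grip_force: 60.1
```

>>> send_rows(commands=[[-0.027, -0.022, 0, 0, 0, -0.016], [-0.055, -0.044, 0, 0, 0, -0.033], [-0.055, -0.044, 0, 0, 0, -0.033]])

```text
t: 18.7
ee_pos: [0.5518, 0.0449, 0.0268]
tool_rot: [[-0.799, -0.602, 0.0], [-0.602, 0.799, 0.0], [-0.0, 0.0, -1.0]]
contact_force: [-0.1, -0.1, -3.7]
finger_gap: 0.0192
grip_force: 60.1
```

>>> send_rows(commands=[[-0.027, -0.022, 0, 0, 0, -0.016], [-0.055, -0.044, 0, 0, 0, -0.033], [-0.055, -0.044, 0, 0, 0, -0.033]])

```text
t: 18.95
ee_pos: [0.5588, 0.0448, 0.0267]
tool_rot: [[-0.732, -0.681, -0.0], [-0.681, 0.732, 0.0], [-0.0, 0.0, -1.0]]
contact_force: [0.0, 0.6, -2.8]
finger_gap: 0.0192
grip_force: 60.1
```

>>> send_rows(commands=[[-0.027, -0.022, 0, 0, 0, -0.016], [-0.055, -0.044, 0, 0, 0, -0.033], [-0.055, -0.044, 0, 0, 0, -0.033]])

```text
t: 19.2
ee_pos: [0.5658, 0.0453, 0.0268]
tool_rot: [[-0.658, -0.753, 0.0], [-0.753, 0.658, 0.0], [-0.0, 0.0, -1.0]]
contact_force: [-0.1, -0.1, -2.8]
finger_gap: 0.0194
grip_force: 60.1
```

```bash
python3 -c "
from h import *
p=pose();print(p,status.get_state()['contact_force'].round(1))
f=268.15-p[3]%360;print(f,np.round(tcp(f,.0268),4))
rows([p,tcp(33,.0268),tcp(27,.0268)])"
```

```text
(np.float64(0.565786159234893), np.float64(0.04531012554683911), np.float64(0.026759401396968363), np.float64(-131.161399982644)) [-0.1 -0.1 -2.8]
39.31139998264399 [5.655000e-01 4.510000e-02 2.680000e-02 2.288386e+02]
[-0.054, -0.045, -0.0, 0.0, 0.0, -0.035] [5.7300e-01 4.6000e-02 2.7000e-02 2.3515e+02]
[-0.055, -0.044, -0.0, 0.0, 0.0, -0.033] [5.7900e-01 4.8000e-02 2.7000e-02 2.4115e+02]
```

>>> send_rows(commands=[[-0.027, -0.023, 0, 0, 0, -0.017], [-0.054, -0.045, 0, 0, 0, -0.035], [-0.054, -0.045, 0, 0, 0, -0.035]])

```text
t: 19.45
ee_pos: [0.5728, 0.0464, 0.0268]
tool_rot: [[-0.572, -0.82, 0.0], [-0.82, 0.572, 0.0], [-0.0, -0.0, -1.0]]
contact_force: [-0.5, -0.4, -2.9]
finger_gap: 0.0193
grip_force: 60.1
```

>>> send_rows(commands=[[-0.027, -0.022, 0, 0, 0, -0.016], [-0.055, -0.044, 0, 0, 0, -0.033], [-0.055, -0.044, 0, 0, 0, -0.033]])

```text
t: 19.7
ee_pos: [0.5795, 0.0484, 0.0268]
tool_rot: [[-0.484, -0.875, 0.0], [-0.875, 0.484, 0.0], [-0.0, -0.0, -1.0]]
contact_force: [-0.4, -0.4, -2.2]
finger_gap: 0.0191
grip_force: 60.1
```

>>> send_rows(commands=[[-0.027, -0.022, 0, 0, 0, -0.016], [-0.055, -0.044, 0, 0, 0, -0.033], [-0.055, -0.044, 0, 0, 0, -0.033]])

```text
t: 19.95
ee_pos: [0.586, 0.0511, 0.0268]
tool_rot: [[-0.391, -0.92, 0.0], [-0.92, 0.391, 0.0], [-0.0, -0.0, -1.0]]
contact_force: [0.3, -0.3, -3.2]
finger_gap: 0.0194
grip_force: 60.1
```

>>> send_rows(commands=[[-0.027, -0.022, 0, 0, 0, -0.016], [-0.055, -0.044, 0, 0, 0, -0.033], [-0.055, -0.044, 0, 0, 0, -0.033]])

```text
t: 20.2
ee_pos: [0.5922, 0.0545, 0.0268]
tool_rot: [[-0.293, -0.956, 0.0], [-0.956, 0.293, 0.0], [-0.0, -0.0, -1.0]]
contact_force: [0.5, 0.1, -2.1]
finger_gap: 0.0193
grip_force: 60.1
```

```bash
python3 -c "
from h import *
p=pose();print(p,status.get_state()['contact_force'].round(1))
f=268.15-p[3]%360;print(f,np.round(tcp(f,.0268),4))
rows([p,tcp(10,.0268),tcp(5,.0268),tcp(3,.0268),tcp(1,.0268)])"
```

```text
(np.float64(0.5921526370069377), np.float64(0.05446831337546059), np.float64(0.02676781966018854), np.float64(-107.06211222491405)) [ 0.5  0.1 -2.1]
15.212112224914023 [5.919000e-01 5.430000e-02 2.680000e-02 2.529379e+02]
[-0.045, -0.036, -0.0, 0.0, 0.0, -0.029] [5.9700e-01 5.8000e-02 2.7000e-02 2.5815e+02]
[-0.045, -0.037, -0.0, 0.0, 0.0, -0.028] [6.0100e-01 6.1000e-02 2.7000e-02 2.6315e+02]
[-0.018, -0.015, -0.0, 0.0, 0.0, -0.011] [6.0300e-01 6.3000e-02 2.7000e-02 2.6515e+02]
[-0.018, -0.015, -0.0, 0.0, 0.0, -0.011] [6.0500e-01 6.5000e-02 2.7000e-02 2.6715e+02]
```

>>> send_rows(commands=[[-0.022, -0.018, 0, 0, 0, -0.014], [-0.045, -0.036, 0, 0, 0, -0.029], [-0.045, -0.036, 0, 0, 0, -0.029]])

```text
t: 20.45
ee_pos: [0.5967, 0.0577, 0.0267]
tool_rot: [[-0.205, -0.979, -0.0], [-0.979, 0.205, 0.0], [0.0, 0.0, -1.0]]
contact_force: [-0.2, -0.6, -3.3]
finger_gap: 0.0189
grip_force: 60.2
```

>>> send_rows(commands=[[-0.022, -0.018, 0, 0, 0, -0.014], [-0.045, -0.037, 0, 0, 0, -0.028], [-0.045, -0.037, 0, 0, 0, -0.028]])

```text
t: 20.7
ee_pos: [0.6013, 0.0613, 0.0267]
tool_rot: [[-0.119, -0.993, -0.0], [-0.993, 0.119, 0.0], [-0.0, 0.0, -1.0]]
contact_force: [-0.0, 0.1, -2.4]
finger_gap: 0.0194
grip_force: 60.2
```

>>> send_rows(commands=[[-0.009, -0.008, 0, 0, 0, -0.006], [-0.018, -0.015, 0, 0, 0, -0.011], [-0.018, -0.015, 0, 0, 0, -0.011]])

```text
t: 20.95
ee_pos: [0.6031, 0.0629, 0.0267]
tool_rot: [[-0.082, -0.997, -0.0], [-0.997, 0.082, 0.0], [-0.0, 0.0, -1.0]]
contact_force: [0.0, 0.3, -3.5]
finger_gap: 0.0194
grip_force: 60.2
```

```bash
python3 -c "
from h import *
p=pose();print(p,status.get_state()['contact_force'].round(1))
f=268.15-p[3]%360;print(f,np.round(tcp(f,.0268),4))
rows([p,tcp(2,.0268),tcp(1,.0268),tcp(0,.0268)])"
```

```text
(np.float64(0.6030668117960284), np.float64(0.06289480337244202), np.float64(0.026705028568390934), np.float64(-94.70212567341501)) [ 0.   0.3 -3.5]
2.852125673415003 [6.033000e-01 6.310000e-02 2.680000e-02 2.652979e+02]
[-0.009, -0.009, -0.001, 0.0, 0.0, -0.005] [6.0400e-01 6.4000e-02 2.7000e-02 2.6615e+02]
[-0.009, -0.008, -0.0, 0.0, 0.0, -0.006] [6.0500e-01 6.5000e-02 2.7000e-02 2.6715e+02]
[-0.009, -0.008, -0.0, 0.0, 0.0, -0.006] [6.0600e-01 6.5000e-02 2.7000e-02 2.6815e+02]
```

>>> send_rows(commands=[[-0.009, -0.009, 0, 0, 0, -0.005], [-0.009, -0.009, 0, 0, 0, -0.005], [-0.009, -0.009, 0, 0, 0, -0.005]])

```text
t: 21.2
ee_pos: [0.6041, 0.0636, 0.0267]
tool_rot: [[-0.066, -0.998, -0.0], [-0.998, 0.066, -0.0], [0.0, 0.0, -1.0]]
contact_force: [0.3, 0.7, -3.1]
finger_gap: 0.0192
grip_force: 60.1
```

>>> send_rows(commands=[[-0.009, -0.008, 0, 0, 0, -0.006], [-0.009, -0.008, 0, 0, 0, -0.006], [-0.009, -0.008, 0, 0, 0, -0.006]])

```text
t: 21.45
ee_pos: [0.6049, 0.0643, 0.0266]
tool_rot: [[-0.047, -0.999, -0.0], [-0.999, 0.047, -0.0], [0.0, 0.0, -1.0]]
contact_force: [0.1, -0.7, -3.4]
finger_gap: 0.0188
grip_force: 60.1
```

```bash
python3 -c "
from h import *
p=pose();print(p,status.get_state()['contact_force'].round(1))
f=268.15-p[3]%360;print(f,np.round(tcp(f,.0268),4))
rows([p,tcp(0,.0268)])"
```

```text
(np.float64(0.6048889691578005), np.float64(0.0643219698271816), np.float64(0.026641711944110004), np.float64(-92.69083428381644)) [ 0.1 -0.7 -3.4]
0.8408342838164344 [6.050000e-01 6.470000e-02 2.680000e-02 2.673092e+02]
[-0.011, -0.007, -0.002, 0.0, 0.0, -0.005] [6.0600e-01 6.5000e-02 2.7000e-02 2.6815e+02]
```

>>> send_rows(commands=[[-0.009, -0.007, 0.003, 0, 0, -0.005], [-0.009, -0.007, 0.006, 0, 0, -0.005], [-0.009, -0.007, 0.006, 0, 0, -0.005]])

```text
t: 21.7
ee_pos: [0.6058, 0.0645, 0.0263]
tool_rot: [[-0.032, -0.999, 0.0], [-0.999, 0.032, -0.002], [0.002, -0.0, -1.0]]
contact_force: [-0.7, -4.0, -0.8]
finger_gap: 0.0191
grip_force: 60.3
```

>>> send_rows(commands=[[-0.004, 0, 0, 0, 0, 0], [-0.004, 0, 0, 0, 0, 0]])

```text
t: 21.87
ee_pos: [0.6058, 0.0646, 0.0263]
tool_rot: [[-0.032, -0.999, 0.0], [-0.999, 0.032, -0.002], [0.002, -0.0, -1.0]]
contact_force: [-1.8, -5.5, -1.3]
finger_gap: 0.0194
grip_force: 60.3
```

>>> send_rows(commands=[[-0.004, 0, 0, 0, 0, 0], [-0.004, 0, 0, 0, 0, 0]])

```text
t: 22.03
ee_pos: [0.6058, 0.0646, 0.0264]
tool_rot: [[-0.032, -0.999, 0.0], [-0.999, 0.032, -0.003], [0.003, -0.0, -1.0]]
contact_force: [-2.2, -5.6, -0.4]
finger_gap: 0.0193
grip_force: 60.3
```

>>> send_rows(commands=[[-0.004, 0, 0, 0, 0, 0], [-0.004, 0, 0, 0, 0, 0]])

```text
t: 22.2
ee_pos: [0.6058, 0.0646, 0.0264]
tool_rot: [[-0.032, -0.999, -0.0], [-0.999, 0.032, -0.004], [0.004, -0.0, -1.0]]
contact_force: [-1.6, -6.2, -0.7]
finger_gap: 0.0196
grip_force: 60.3
```

>>> send_rows(commands=[[-0.004, 0, 0, 0, 0, 0], [-0.004, 0, 0, 0, 0, 0]])

```text
t: 22.37
ee_pos: [0.6057, 0.0647, 0.0265]
tool_rot: [[-0.033, -0.999, -0.0], [-0.999, 0.033, -0.005], [0.005, -0.0, -1.0]]
contact_force: [-1.1, -7.7, -0.1]
finger_gap: 0.0193
grip_force: 60.3
```

>>> send_rows(commands=[[-0.005, 0, 0, 0, 0, 0], [-0.005, 0, 0, 0, 0, 0]])

```text
t: 22.53
ee_pos: [0.6057, 0.0647, 0.0265]
tool_rot: [[-0.033, -0.999, -0.0], [-0.999, 0.033, -0.006], [0.006, 0.0, -1.0]]
contact_force: [-2.2, -8.5, 0.6]
finger_gap: 0.0187
grip_force: 60.3
```

>>> send_rows(commands=[[-0.004, 0, 0, 0, 0, 0], [-0.004, 0, 0, 0, 0, 0], [-0.004, 0, 0, 0, 0, 0]])

```text
t: 22.78
ee_pos: [0.6058, 0.0648, 0.0265]
tool_rot: [[-0.033, -0.999, -0.0], [-0.999, 0.033, -0.006], [0.006, 0.0, -1.0]]
contact_force: [-1.8, -8.7, 0.3]
finger_gap: 0.0193
grip_force: 60.3
```

>>> send_rows(commands=[[-0.005, 0, 0, 0, 0, 0], [-0.005, 0, 0, 0, 0, 0], [-0.005, 0, 0, 0, 0, 0]])

```text
t: 23.03
ee_pos: [0.6058, 0.0648, 0.0266]
tool_rot: [[-0.033, -0.999, -0.0], [-0.999, 0.033, -0.007], [0.007, 0.0, -1.0]]
contact_force: [-1.4, -11.1, 0.3]
finger_gap: 0.0194
grip_force: 60.4
```

>>> send_rows(commands=[[-0.002, 0, 0, 0, 0, 0], [-0.002, 0, 0, 0, 0, 0], [-0.002, 0, 0, 0, 0, 0]])

```text
t: 23.28
ee_pos: [0.6058, 0.0648, 0.0266]
tool_rot: [[-0.034, -0.999, -0.0], [-0.999, 0.034, -0.008], [0.008, 0.0, -1.0]]
contact_force: [-2.2, -9.8, 0.5]
finger_gap: 0.0191
grip_force: 60.4
```

>>> send_rows(commands=[[0.015, 0, 0, 0, 0, 0], [0.03, 0, 0.001, 0, 0, 0], [0.032, 0, 0.002, 0, 0, 0], [0.032, 0, 0.002, 0, 0, 0]])

```text
t: 23.62
ee_pos: [0.6059, 0.0646, 0.0262]
tool_rot: [[-0.032, -0.999, 0.0], [-0.999, 0.032, -0.002], [0.002, -0.0, -1.0]]
contact_force: [-0.8, -5.6, 0.2]
finger_gap: 0.0188
grip_force: 60.4
```

```bash
python3 -c "
from h import *
p=pose();print(p,status.get_state()['contact_force'].round(1),status.get_state()['torque'].round(2))
q2,d2=snapshot('side')
cv2.imwrite('pics/c2.png',cv2.resize(q2[110:210,250:370,::-1],None,fx=6,fy=6,interpolation=cv2.INTER_CUBIC))"
```

```text
(np.float64(0.6058507359258625), np.float64(0.06456176110440859), np.float64(0.026194077949073025), np.float64(-91.81920382517643)) [-0.8 -5.6  0.2] [-1.06  0.25 -0.04]
```

View pics/c2.png

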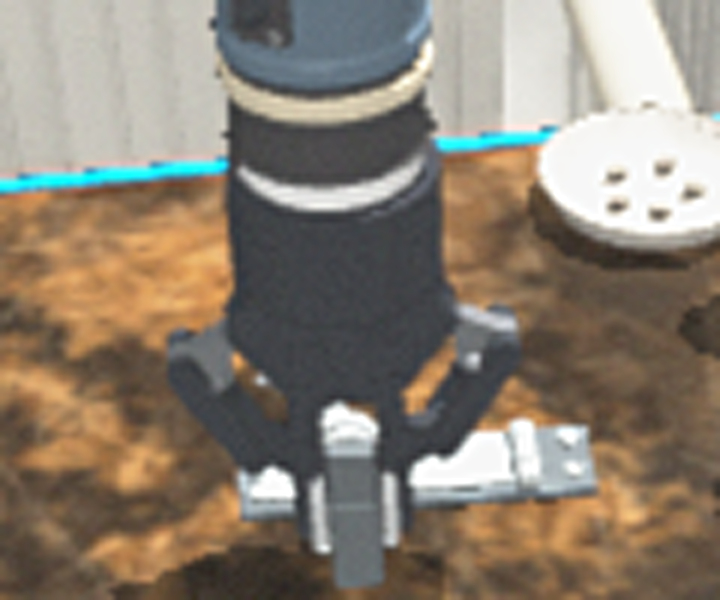

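>>> send_rows(commands=[[0.006, 0, 0, 0, 0, 0], [0.006, 0, 0, 0, 0, 0], [0.006, 0, 0, 0, 0, 0]], grip_force=20)

```text
t: 23.92
ee_pos: [0.6059, 0.0645, 0.0261]
tool_rot: [[-0.031, -1.0, 0.0], [-1.0, 0.031, -0.001], [0.001, -0.0, -1.0]]
contact_force: [-1.0, -4.0, -0.2]
finger_gap: 0.0194
grip_force: 60.4
```

>>> send_rows(commands=[[0, 0, 0, 0, 0, 0], [0, 0, 0, 0, 0, 0], [0, 0, 0, 0, 0, 0], [0, 0, 0, 0, 0, 0], [0, 0, 0, 0, 0, 0]], gripper=0.6)

```text
t: 24.33
ee_pos: [0.6059, 0.0654, 0.0261]
tool_rot: [[-0.03, -1.0, 0.001], [-1.0, 0.03, 0.001], [-0.001, -0.001, -1.0]]
contact_force: [-0.3, -0.7, -0.4]
finger_gap: 0.0512
grip_force: 0.0
```

>>> send_rows(commands=[[0, 0, -0.1, 0, 0, 0], [0, 0, -0.3, 0, 0, 0], [0, 0, -0.6, 0, 0, 0], [0, 0, -0.9, 0, 0, 0], [0, 0, -0.9, 0, 0, 0]])

```text
t: 24.75
ee_pos: [0.6103, 0.065, 0.1248]
tool_rot: [[-0.031, -0.999, 0.014], [-1.0, 0.031, 0.0], [-0.001, -0.014, -1.0]]
contact_force: [2.4, -0.1, 1.5]
finger_gap: 0.0513
grip_force: 0.0
```

>>> send_rows(commands=[[0, -0.3, -0.3, 0, 0, 0], [0, -0.6, -0.6, 0, 0, 0], [0, -1.0, -0.9, 0, 0, 0], [0, -1.0, -0.9, 0, 0, 0], [0, -1.0, -0.9, 0, 0, 0]])

```text
t: 25.17
ee_pos: [0.7092, 0.0614, 0.209]
tool_rot: [[-0.032, -0.999, 0.007], [-1.0, 0.032, 0.0], [-0.0, -0.007, -1.0]]
contact_force: [-0.6, -0.3, 0.6]
finger_gap: 0.0511
grip_force: 0.0
```

```bash
python3 -c "
from h import *
q,d=snapshot('top');q2,d2=snapshot('side');np.savez('t3.npz',p=q,d=d)
a=cv2.resize(q[150:250,270:345,::-1],None,fx=4.8,fy=4.8,interpolation=cv2.INTER_CUBIC)
b=cv2.resize(q2[150:220,270:360,::-1],None,fx=4.8,fy=4.8,interpolation=cv2.INTER_CUBIC)
o=np.zeros((480,360+432,3),np.uint8);o[:len(a),:360]=a;o[:len(b),360:]=b;cv2.imwrite('pics/c3.png',o)"
```

```text
(no output)
```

View pics/c3.png

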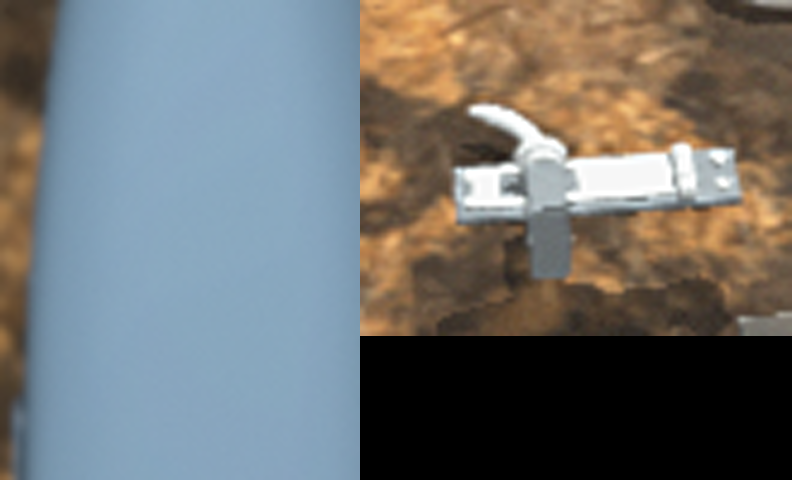

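The side view shows the flap flat, the bar through the eye with its nose curving out behind at (480,110), and the block standing on the bench at (550,225). The gripper is clear.

```bash
python3 -c "
from workcell import ctrl
print(ctrl.finish_job())"
```

```text
the job is handed in; nothing more can be done
None
```

The job is handed in: the flap is shut, and the pin was swung through the eye until its collar met the staple, pressed home at about 10 N (peak reading 11.1 N) and released, standing level on its block, at about 25 s on the robot's clock.

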